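# Press down the safety buttons along a row of jam jars

## Robot

A 6-joint arm with a two-finger parallel gripper is mounted at the origin on the work surface. World frame = base frame: x ahead of the robot, y to its left, z up, the work surface at z = 0. Lengths are in m, angles in rad, forces in N, time in s.
With the tool pointing down it reaches from about 0.375 to 0.9 m from the base axis. Payload 3.1 kg.
Tool frame: the origin (TCP) lies on the centre line of the jaws, within the pads' length; the fingertips stand robot.tip_reach ahead of it and the grasp point (between the pads) lies 8 mm behind it (robot.tip_reach is the distance from the TCP to the fingertips, in m); z points along the fingers, y is the line along which they close (so a half turn about z gives the same grasp; the last joint's range is limited). The gripper opens to 87 mm and grips with 3 to 60 N. Pads are 19 mm wide; open, the fingers measure 117 mm over their backs; the gripper's body (75 mm by 190 mm) begins 51 mm behind the grasp point.
Start: joints at [1.022, 0.527, 1.433, -0, 1.181, -0.178], TCP at [0.226, 0.583, 0.234] pointing down, gripper open.
Joint ranges: [-3.08, 3.08], [-0.75, 2.2], [0.22, 2.44], [-1.43, 4.57], [0, 2.65], [-2.85, 2.85]. Speed limits (rad/s): [2.79, 2.79, 3.14, 3.14, 3.14, 3.14].

## Interface

Orientations are given as a unit quaternion [x, y, z, w].
In Python, from rig import robot gives the robot as it stands.
- The arm moves only by the tool jog_arm, never from a script. Its argument "motion" is one flat list of numbers, 7 for each row, row after row: the shift along the tool's x, y, z scaled (see below), then the turn, a rotation vector about the tool's x, y, z scaled (see below), then the gripper's target within -1 to 1 (shut at 1, half-way at 0, fully open at -1). In form: [x, y, z, rx, ry, rz, hand, x, y, z, rx, ry, rz, hand, ...]. A call has 1 to 12 rows; each row shifts and turns the commanded pose from where the row before left it, along the tool's axes as they then stand; what a row does not reach is not made up. The controller multiplies each number of a shift by 4 cm and each number of a turn by 4 degrees. A row lasts 1/8 s, in which the tool goes at most 62.5 mm and 10.7 degrees, less where a joint would pass 70% of its speed; a pose out of reach is approached as far as the arm can. A call with a number of a shift or a turn outside -1 to 1 is refused whole. A call with a gripper value outside its range is refused whole. The fingers move at their own pace and stop on an object; "grip_force" is the grip in N (left out, the last holds). Time passes only in rows, so rows that do not move let the fingers close. It gives the time, the measured TCP pose, the force, the opening and the grip force at its end, in the units of the state.
- robot.get_obs(): the state, without advancing time (a new reading comes with each control period).
- robot.camera(name): name is "scene" or "top"; returns the picture (400x640x3 uint8, blue, green, red); there is no depth.
- robot.calibration(name): a dict with "fx", "fy", "cx", "cy" (pixels), "R" (3x3) and "t" (3): a world point X has camera coordinates R X + t. Camera axes: x right, y down, z forward; pixel columns grow to the right and rows downward; lengths in m; the calibration is good to about 2 mm. A picture is of the moment at which its call begins. calibration takes no time and is no camera call.
- robot.hand_in(): hands the job in; it is judged then, once.
The state is a dict: "time": time; "q": joint angles; "joint_velocities": joint speeds; "joint_torque": joint torques, N m; "position": TCP position; "tool_rot": TCP orientation; "ft_force": force on the tool from outside, world axes, zero at the start; "moment": the same for the moment, N m; "grip_width": finger opening in m; "grip_force": force on a finger pad.
Only numpy, scipy, OpenCV 4.12 (cv2) and the standard library are available. Lean on these libraries where they do the work, as an engineer would, in place of code of your own. Each camera call takes 0.05 s, during which the arm holds its last target. There are 200 camera calls.

## Task

Check the seals of the four jam jars in the cardboard tray: with a fingertip, gently press down the popped-up button in the middle of each lid until it is fully down and stays there, going along the row jar by jar from the end where the tall can stands. Only touch the jars: leave them standing in their places without gripping, lifting or shoving them, and do not disturb the can, the flat tin, the bottle and the drink carton.

Things in the scene. Friction and masses are not known exactly. Their poses are not given: they have to be found in the camera images.
- tray: shallow open cardboard tray, fixed to the table, 100 x 370 mm, walls 22 mm high and 5 mm thick, floor 5 mm thick. Origin: centre of its underside; z up, y along its length (the jars' row), x across it. It lies across the robot's front, turned up to about 30 degrees either way.
- jar1: short loose jam jar standing in the cardboard tray, 62 mm across, 70 mm from its foot to the top of its brass-coloured lid (lid 60 mm across), about 0.35 kg; jar1 stands at the tray's +y end, then jar2, jar3 and, at the -y end, jar4, about 85 mm apart and not quite in line. Origin: centre of its underside, z up.
- button1_top (a point): top of the round safety button in the middle of jar1's lid: 26 mm across (its flat top 20 mm), standing 5 mm above the lid while up and 1 mm when pressed fully down; this point moves with the button.
- button1 (a joint): travel of jar1's button in m: 0 = popped up (so at the start), 0.004 = fully down. It slides straight down against about 3 N of friction (a little more if pushed fast) and stays where it is left; when it is down the jar under it is rigid, so press slowly (15 mm/s) and stop as the force rises to some 6 N.
- jar2: tall loose jam jar standing in the cardboard tray, 62 mm across, 92 mm from its foot to the top of its brass-coloured lid (lid 60 mm across), about 0.35 kg; jar1 stands at the tray's +y end, then jar2, jar3 and, at the -y end, jar4, about 85 mm apart and not quite in line. Origin: centre of its underside, z up.
- button2_top (a point): top of the round safety button in the middle of jar2's lid: 26 mm across (its flat top 20 mm), standing 5 mm above the lid while up and 1 mm when pressed fully down; this point moves with the button.
- button2 (a joint): travel of jar2's button in m: 0 = popped up (so at the start), 0.004 = fully down. It slides straight down against about 3 N of friction (a little more if pushed fast) and stays where it is left; when it is down the jar under it is rigid, so press slowly (15 mm/s) and stop as the force rises to some 6 N.
- jar3: short loose jam jar standing in the cardboard tray, 62 mm across, 70 mm from its foot to the top of its brass-coloured lid (lid 60 mm across), about 0.35 kg; jar1 stands at the tray's +y end, then jar2, jar3 and, at the -y end, jar4, about 85 mm apart and not quite in line. Origin: centre of its underside, z up.
- button3_top (a point): top of the round safety button in the middle of jar3's lid: 26 mm across (its flat top 20 mm), standing 5 mm above the lid while up and 1 mm when pressed fully down; this point moves with the button.
- button3 (a joint): travel of jar3's button in m: 0 = popped up (so at the start), 0.004 = fully down. It slides straight down against about 3 N of friction (a little more if pushed fast) and stays where it is left; when it is down the jar under it is rigid, so press slowly (15 mm/s) and stop as the force rises to some 6 N.
- jar4: tall loose jam jar standing in the cardboard tray, 62 mm across, 92 mm from its foot to the top of its brass-coloured lid (lid 60 mm across), about 0.35 kg; jar1 stands at the tray's +y end, then jar2, jar3 and, at the -y end, jar4, about 85 mm apart and not quite in line. Origin: centre of its underside, z up.
- button4_top (a point): top of the round safety button in the middle of jar4's lid: 26 mm across (its flat top 20 mm), standing 5 mm above the lid while up and 1 mm when pressed fully down; this point moves with the button.
- button4 (a joint): travel of jar4's button in m: 0 = popped up (so at the start), 0.004 = fully down. It slides straight down against about 3 N of friction (a little more if pushed fast) and stays where it is left; when it is down the jar under it is rigid, so press slowly (15 mm/s) and stop as the force rises to some 6 N.
- tall_can: loose tall food can, 73 mm across, 110 mm high, standing on the table just beyond one end of the tray; which end varies. It marks the end of the row to start from. Origin: centre of its underside.
- flat_tin: loose flat tin, 85 mm across, 36 mm high, standing just beyond the tray's other end. Leave alone. Origin: centre of its underside.
- syrup: loose syrup bottle, 64 mm across, 170 mm high, off to the robot's left. Leave alone. Origin: centre of its underside.
- carton: loose drink carton, 55 x 90 x 120 mm high, off to the robot's right. Leave alone. Origin: centre of its underside.
Things that resemble listed ones, but are neither listed nor needed, are in the scene too. Leave any purple look-alike of the jar1 alone.

How it is judged:
On the way, in this order (a step that is already met when the one before it is completed fails the run):
1. the button of the jar beside the tall can is pressed down (((y of tall_can in the frame of tray above 0 m and value of joint button1 above 0.003 m) or (not (y of tall_can in the frame of tray above 0 m) and value of joint button4 above 0.003 m))), for 0.1 s.
2. the button of the second jar along is pressed down (((y of tall_can in the frame of tray above 0 m and value of joint button2 above 0.003 m) or (not (y of tall_can in the frame of tray above 0 m) and value of joint button3 above 0.003 m))), for 0.1 s.
3. the button of the third jar along is pressed down (((y of tall_can in the frame of tray above 0 m and value of joint button3 above 0.003 m) or (not (y of tall_can in the frame of tray above 0 m) and value of joint button2 above 0.003 m))), for 0.1 s.
4. the button of the last jar of the row is pressed down (((y of tall_can in the frame of tray above 0 m and value of joint button4 above 0.003 m) or (not (y of tall_can in the frame of tray above 0 m) and value of joint button1 above 0.003 m))), for 0.1 s.
At the end, for the whole second after the job is handed in: All four buttons are down by more than 3 of their 4 mm, pressed in order from the tall can's end; every jar stands upright in the cardboard tray within 20 mm of its starting place; can, tin, bottle and drink carton are within 15 mm of theirs (value of joint each of button1, button2, button3, button4 above 0.003 m and height (world z) of each of jar1, jar2, jar3, jar4 below 0.015 m and angle between each of jar1, jar2, jar3, jar4's own z axis and vertical below 0.1 rad and distance of each of jar1, jar2, jar3, jar4 from where it was at the start of the episode below 0.02 m and linear speed of each of jar1, jar2, jar3, jar4 below 0.02 m/s and distance of each of tall_can, flat_tin, syrup, carton from where it was at the start of the episode below 0.015 m); the robot touches nothing.
It fails at once if a jar is lifted more than 10 mm, tipped more than 12 degrees or shifted more than 20 mm (height (world z) of any of jar1, jar2, jar3, jar4 above 0.015 m or angle between any of jar1, jar2, jar3, jar4's own z axis and vertical above 0.2 rad or distance of any of jar1, jar2, jar3, jar4 from where it was at the start of the episode above 0.02 m).
It fails at once if a jar or its button is pressed with more than 60 N (contact force between the fingers and jar1 above 60 N or contact force between the fingers and jar2 above 60 N or contact force between the fingers and jar3 above 60 N or contact force between the fingers and jar4 above 60 N).
It fails at once if the tall can, flat tin, syrup bottle or drink carton is moved more than 15 mm (distance of any of tall_can, flat_tin, syrup, carton from where it was at the start of the episode above 0.015 m).
It also fails if it takes over 51 s, if anything falls off the work surface, if the arm or the gripper's body presses on something with over 40 N, if the wrist force passes 120 N, or if a joint passes its speed limit or range.

## Working session

There is one attempt and no reset: what is moved stays moved. The work goes in short steps, Python scripts to look and compute and a tool call to move; the robot and the scene stay as the last step left them, time stands still between calls to the robot, and variables do not carry over. Pictures are saved under pics/ and viewed, at most 10 in all, crops included, and the job is handed in when it is done.

Besides the shell and the picture viewer there is one more tool, called after "Request:" as a command line: name --argument value ..., lists and objects as JSON in quotes. jog_arm: Moves the arm, as the interface text tells. Shifts and turns lie within -1 to 1; 1 stands for 4 cm of shift or 4 degrees of turn. Its arguments: {"type":"object","properties":{"motion":{"type":"array","items":{"type":"number"}},"grip_force":{"type":"number"}},"required":["motion"]}

```bash
mkdir -p pics; python3 - <<'E'
from rig import robot
import cv2,numpy as np
for n in("top","scene"):
    cv2.imwrite(f"pics/{n}0.png",robot.camera(n)); c=robot.calibration(n); print(n,c)
o=robot.get_obs(); print(o["time"],o["position"],o["tool_rot"],o["ft_force"],o["grip_width"],robot.tip_reach)
E
```

```text
top {'fx': 484.87997536422125, 'fy': 484.87997536422125, 'cx': 320.1284063137145, 'cy': 204.46925498908584, 'R': array([[ 0.01811365, -0.99982858,  0.00383379],
       [-0.99080864, -0.01846407, -0.13400491],
       [ 0.13405273, -0.00137124, -0.99097325]]), 't': array([-0.01830626,  0.57482682,  1.6078368 ])}
scene {'fx': 501.75157924326703, 'fy': 501.75157924326703, 'cx': 325.69093506890823, 'cy': 199.95784204471985, 'R': array([[ 7.86422898e-02,  9.96902463e-01, -9.32581359e-04],
       [ 5.79618589e-01, -4.64852346e-02, -8.13560947e-01],
       [-8.11084263e-01,  6.34397542e-02, -5.81478904e-01]]), 't': array([-0.04056785, -0.26224487,  1.76960853])}
0.1 [0.2255098  0.58220716 0.23268166] [ 1.83833756e-01  9.82956865e-01 -9.11180148e-04 -3.48579726e-04] [ 0.5218712  -0.09113927 -0.11529583] 0.08719513142691399 0.011
```

View pics/top0.png

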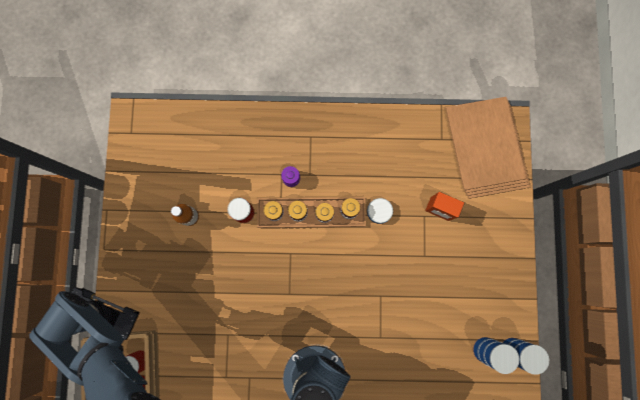

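View pics/scene0.png

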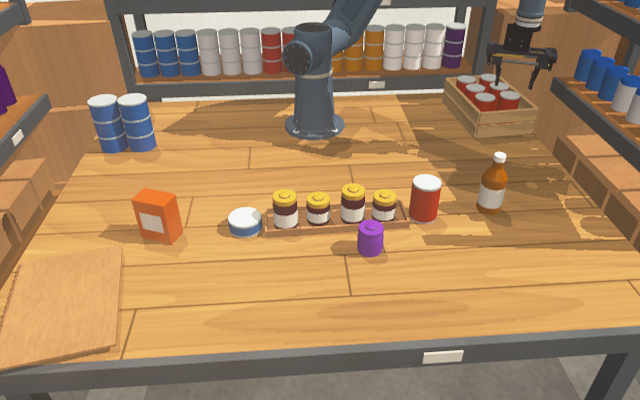

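```bash
cat > h.py <<'E'
from rig import robot
import cv2,numpy as np
def ray(n,u,v,z):
    c=robot.calibration(n);R=np.array(c["R"]);C=-R.T@c["t"]
    d=R.T@np.array([(u-c["cx"])/c["fx"],(v-c["cy"])/c["fy"],1]);return C+d*(z-C[2])/d[2]
def blobs(im,lo,hi,amin):
    m=cv2.inRange(cv2.cvtColor(im,cv2.COLOR_BGR2HSV),lo,hi)
    n,l,s,c=cv2.connectedComponentsWithStats(m);return [(s[i],c[i]) for i in range(1,n) if s[i][4]>amin],m
E
python3 - <<'E'
from h import *
for n in("top","scene"):
    im=cv2.imread(f"pics/{n}0.png"); b,m=blobs(im,(20,150,90),(32,255,255),40)
    for s,c in b:
        if not(180<c[1]<230 and 250<c[0]<410): continue
        if n=="top": print(s,c.round(1),ray(n,*c,.072).round(4),ray(n,*c,.094).round(4))
        else:
            u=s[0]+s[2]/2-.5; print(s,c.round(1),ray(n,*c,.072).round(4),ray(n,*c,.094).round(4))
im=cv2.imread("pics/top0.png")[190:235,215:405];a=cv2.resize(im,None,fx=4.2,fy=4.2,interpolation=cv2.INTER_CUBIC)
im=cv2.imread("pics/scene0.png")[180:240,250:440];b=cv2.resize(im,None,fx=4.2,fy=4.2,interpolation=cv2.INTER_CUBIC)
cv2.imwrite("pics/crop.png",np.vstack([a,b]))
E
```

```text
[343 199  16  17 127] [350.2 207.2] [ 0.5633 -0.1079  0.072 ] [ 0.5604 -0.1065  0.094 ]
[288 201  18  18 106] [297.3 210.1] [0.5503 0.0679 0.072 ] [0.5476 0.0669 0.094 ]
[264 202  18  17 136] [272.7 210. ] [0.549  0.1493 0.072 ] [0.5463 0.1472 0.094 ]
[317 203  16  17 133] [324.4 210.8] [ 0.5496 -0.0223  0.072 ] [ 0.5469 -0.0221  0.094 ]
[342 183  23  17 259] [353.6 190.1] [0.5149 0.0734 0.072 ] [0.5467 0.0688 0.094 ]
[273 189  23  17 275] [284.6 196.1] [ 0.528 -0.107  0.072] [ 0.5594 -0.1063  0.094 ]
[373 189  24  16 247] [385.3 195.5] [0.5458 0.1519 0.072 ] [0.5767 0.1449 0.094 ]
[307 191  23  17 266] [318.3 198.7] [ 0.5463 -0.0213  0.072 ] [ 0.5772 -0.0231  0.094 ]
```

View pics/crop.png

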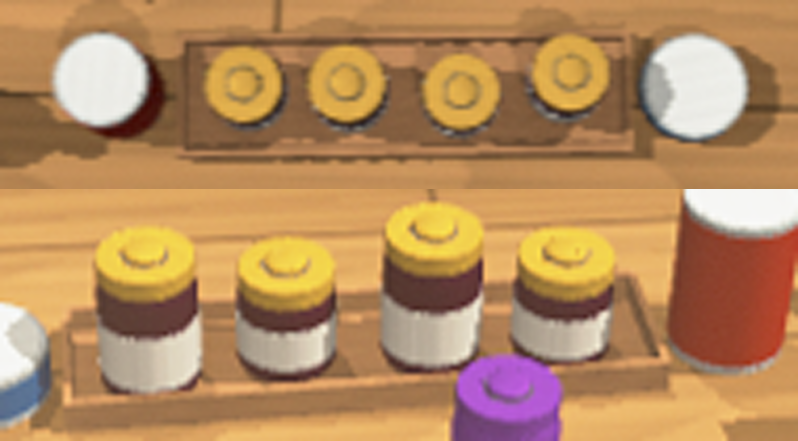

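```bash
cat >> h.py <<'E'
def go(X):
    from scipy.spatial.transform import Rotation as Ro
    o=robot.get_obs();d=Ro.from_quat(o["tool_rot"]).inv().apply(np.array(X)-o["position"]);return (d/.04).round(3)
E
python3 - <<'E'
from h import *
T=[(272.25,209.6),(297.2,209.4),(324.1,210.8),(350.6,206.5)];S=[(384.1,194.4),(353.4,188.9),(317.9,197),(284.1,194.2)]
for t,s,z in zip(T,S,(.08,.102,.08,.102)): print(ray("top",*t,z).round(4),ray("scene",*s,z).round(4))
p=ray("top",182,212,.1);print("bottle",p)
print(go([.548,.149,.15]))
E
```

```text
[0.5494 0.1502 0.08  ] [0.552  0.1472 0.08  ]
[0.5489 0.0668 0.102 ] [0.5529 0.0673 0.102 ]
[ 0.5486 -0.0212  0.08  ] [ 0.55   -0.0225  0.08  ]
[ 0.5617 -0.1072  0.102 ] [ 0.5623 -0.1073  0.102 ]
bottle [0.53363929 0.44182155 0.1       ]
[-11.432  -7.18    2.077]
```

Request:
jog_arm --motion '[-0.9,-0.55,0.05,0,0,0,1,-0.9,-0.55,0.05,0,0,0,1,-0.9,-0.55,0.05,0,0,0,1,-0.9,-0.55,0.05,0,0,0,1,-0.9,-0.55,0.05,0,0,0,1,-0.9,-0.55,0.05,0,0,0,1,-0.9,-0.55,0.05,0,0,0,1,-0.9,-0.55,0.05,0,0,0,1,-0.9,-0.55,0.05,0,0,0,1,-0.9,-0.55,0.05,0,0,0,1,-0.9,-0.55,0.05,0,0,0,1,-0.9,-0.55,0.05,0,0,0,1]'

```text
time: 1.6
position: [0.5337, 0.1792, 0.2091]
tool_rot: [0.184, 0.983, -0.0, -0.0]
ft_force: [1.1, -0.1, 0.2]
grip_width: 0.0
grip_force: 0.0
```

```bash
python3 -c "
from h import *
print(go([.55,.149,.105]),robot.get_obs()['time'])"
```

```text
[-0.655 -0.557  2.603] 1.6
```

Request:
jog_arm --motion '[-0.33,-0.28,0.5,0,0,0,1,-0.33,-0.28,0.5,0,0,0,1,0,0,0.6,0,0,0,1,0,0,0.6,0,0,0,1,0,0,0.3,0,0,0,1,0,0,0,0,0,0,1,0,0,0,0,0,0,1]'

```text
time: 2.48
position: [0.5504, 0.1502, 0.1103]
tool_rot: [0.184, 0.983, 0.0, 0.001]
ft_force: [0.4, 0.3, 0.7]
grip_width: 0.0007
grip_force: 0.0
```

```bash
python3 -c "
from h import *
a=robot.camera('top')[190:235,215:405];b=robot.camera('scene')[140:240,250:440]
cv2.imwrite('pics/c1.png',cv2.resize(np.vstack([a,b]),None,fx=4,fy=4,interpolation=cv2.INTER_CUBIC))
o=robot.get_obs();print(go([.55,.149,.091]),o['position'],o['ft_force'])"
```

```text
[-0.    -0.032  0.487] [0.55041494 0.15018702 0.11049775] [-0.86993505  0.15522794  0.74781212]
```

View pics/c1.png

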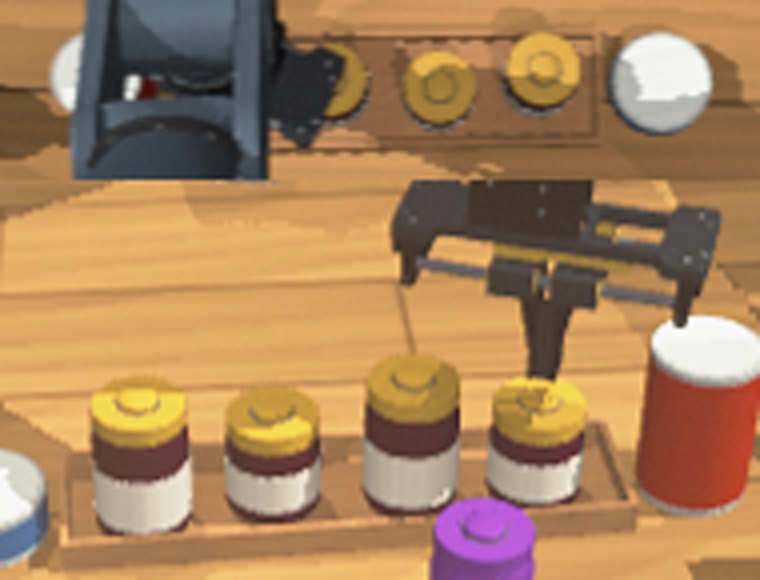

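Request:
jog_arm --motion '[0,0,0.1,0,0,0,1,0,0,0.1,0,0,0,1,0,-0.03,0.1,0,0,0,1,0,0,0.1,0,0,0,1,0,0,0.04,0,0,0,1,0,0,0.04,0,0,0,1]'

```text
time: 3.32
position: [0.5491, 0.1489, 0.0905]
tool_rot: [0.184, 0.983, -0.0, -0.0]
ft_force: [-1.5, 0.0, 3.7]
grip_width: 0.0004
grip_force: 1.8
```

Request:
jog_arm --motion '[0,0,0.04,0,0,0,1]'

```text
time: 3.45
position: [0.5491, 0.1488, 0.089]
tool_rot: [0.184, 0.983, -0.0, -0.0]
ft_force: [-1.5, -0.9, 3.1]
grip_width: 0.0005
grip_force: 1.8
```

Request:
jog_arm --motion '[0,0,0.04,0,0,0,1]'

```text
time: 3.58
position: [0.5491, 0.1488, 0.0873]
tool_rot: [0.184, 0.983, -0.0, -0.0]
ft_force: [-2.0, -0.8, 11.2]
grip_width: 0.0007
grip_force: 5.9
```

Request:
jog_arm --motion '[0,0,0,0,0,0,1]'

```text
time: 3.7
position: [0.5491, 0.1489, 0.0874]
tool_rot: [0.184, 0.983, -0.0, -0.0]
ft_force: [-1.5, -0.7, 4.7]
grip_width: 0.0002
grip_force: 2.3
```

Request:
jog_arm --motion '[0,0,-0.2,0,0,0,1,0,0,-0.6,0,0,0,1,0,0,-0.7,0,0,0,1,0,0,0,0,0,0,1]'

```text
time: 4.2
position: [0.5514, 0.1492, 0.1493]
tool_rot: [0.184, 0.983, 0.001, 0.003]
ft_force: [0.2, -0.2, -0.3]
grip_width: 0.0004
grip_force: 0.0
```

```bash
python3 -c "
from h import *
print(go([.549,.067,.120]),robot.get_obs()['position'])"
```

```text
[-0.682 -1.939  0.732] [0.55140516 0.14917094 0.14933659]
```

Request:
jog_arm --motion '[-0.17,-0.48,0,0,0,0,1,-0.17,-0.49,0,0,0,0,1,-0.17,-0.48,0,0,0,0,1,-0.17,-0.49,0,0,0,0,1,0,0,0.3,0,0,0,1,0,0,0.3,0,0,0,1,0,0,0,0,0,0,1]'

```text
time: 5.08
position: [0.5453, 0.0673, 0.1213]
tool_rot: [0.184, 0.983, -0.0, -0.002]
ft_force: [-0.6, -0.4, 0.1]
grip_width: 0.0004
grip_force: 0.0
```

```bash
python3 -c "
from h import *
im=robot.camera('scene');cv2.imwrite('pics/c2.png',cv2.resize(im[140:240,250:440],None,fx=4,fy=4,interpolation=cv2.INTER_CUBIC))
print(go([.549,.067,.113]),robot.get_obs()['position'])"
```

```text
[-0.077  0.02   0.226] [0.54585889 0.06735613 0.12204594]
```

View pics/c2.png

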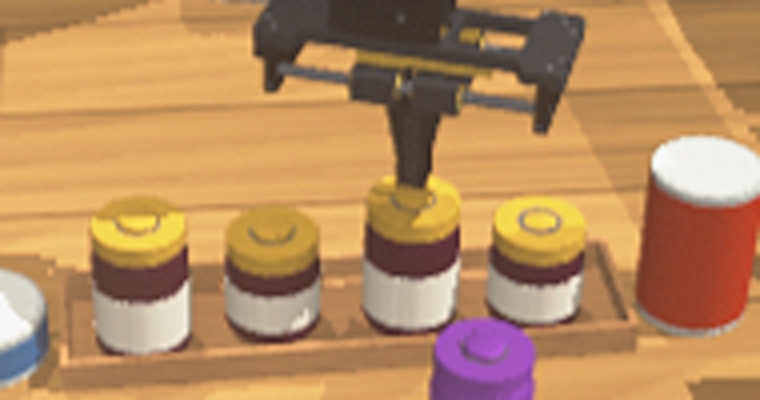

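Jar1's button (crop pixel 540,222) now lies flat and the jar has not moved. The fingertips are over jar2's button (412,190).

Request:
jog_arm --motion '[-0.06,0,0.1,0,0,0,1,0,0,0.05,0,0,0,1,0,0,0.04,0,0,0,1,0,0,0.04,0,0,0,1]'

```text
time: 5.62
position: [0.5489, 0.0659, 0.114]
tool_rot: [0.184, 0.983, 0.0, 0.0]
ft_force: [-0.2, -0.1, -0.8]
grip_width: 0.0007
grip_force: 0.0
```

Request:
jog_arm --motion '[0,0,0.04,0,0,0,1]'

```text
time: 5.75
position: [0.5489, 0.0659, 0.1126]
tool_rot: [0.184, 0.983, 0.0, 0.0]
ft_force: [-1.7, 0.2, 3.3]
grip_width: 0.0003
grip_force: 1.8
```

Request:
jog_arm --motion '[0,0,0.04,0,0,0,1]'

```text
time: 5.88
position: [0.5489, 0.0659, 0.1111]
tool_rot: [0.184, 0.983, 0.0, 0.0]
ft_force: [-1.3, 0.4, 3.8]
grip_width: 0.0003
grip_force: 1.8
```

Request:
jog_arm --motion '[0,0,0.04,0,0,0,1]'

```text
time: 6.0
position: [0.5489, 0.0659, 0.1094]
tool_rot: [0.184, 0.983, 0.0, 0.0]
ft_force: [-1.6, -0.4, 6.8]
grip_width: 0.0002
grip_force: 3.4
```

Request:
jog_arm --motion '[0,0,0.02,0,0,0,1]'

```text
time: 6.12
position: [0.549, 0.0659, 0.1093]
tool_rot: [0.184, 0.983, 0.0, 0.0]
ft_force: [-3.2, 0.6, 14.7]
grip_width: 0.0001
grip_force: 6.9
```

Fully down (rigid). Retract and go to jar3.

Request:
jog_arm --motion '[0,0,-0.2,0,0,0,1,0,0,-0.4,0,0,0,1,0,0,-0.4,0,0,0,1,0,0,0,0,0,0,1]'

```text
time: 6.62
position: [0.5503, 0.0658, 0.1502]
tool_rot: [0.184, 0.983, 0.0, 0.002]
ft_force: [-0.1, -0.8, -0.2]
grip_width: 0.0004
grip_force: 0.0
```

```bash
python3 -c "
from h import *
print(go([.549,-.022,.098]),robot.get_obs()['position'])"
```

```text
[-0.758 -2.059  1.307] [0.55025    0.06575603 0.15023458]
```

Request:
jog_arm --motion '[-0.19,-0.51,0,0,0,0,1,-0.19,-0.52,0,0,0,0,1,-0.19,-0.51,0,0,0,0,1,-0.19,-0.52,0,0,0,0,1,0,0,0.4,0,0,0,1,0,0,0.4,0,0,0,1,0,0,0.3,0,0,0,1,0,0,0.1,0,0,0,1,0,0,0,0,0,0,1]'

```text
time: 7.75
position: [0.5472, -0.0215, 0.0998]
tool_rot: [0.184, 0.983, 0.0, -0.0]
ft_force: [-0.2, -0.0, -0.0]
grip_width: 0.0003
grip_force: 0.0
```

```bash
python3 -c "
from h import *
print(go([.549,-.022,.091]),robot.get_obs()['position'])"
```

```text
[-0.046  0.004  0.221] [ 0.54723916 -0.02148801  0.09984525]
```

Request:
jog_arm --motion '[-0.04,0,0.1,0,0,0,1,0,0,0.05,0,0,0,1,0,0,0.04,0,0,0,1,0,0,0.04,0,0,0,1,0,0,0.04,0,0,0,1]'

```text
time: 8.38
position: [0.549, -0.0226, 0.0899]
tool_rot: [0.184, 0.983, -0.0, 0.0]
ft_force: [-0.3, -0.2, 3.2]
grip_width: 0.0003
grip_force: 1.8
```

Request:
jog_arm --motion '[0,0,0.04,0,0,0,1]'

```text
time: 8.5
position: [0.549, -0.0226, 0.0882]
tool_rot: [0.184, 0.983, -0.0, 0.0]
ft_force: [-1.1, -0.5, 3.3]
grip_width: 0.0005
grip_force: 1.9
```

Request:
jog_arm --motion '[0,0,0.03,0,0,0,1]'

```text
time: 8.62
position: [0.549, -0.0226, 0.0873]
tool_rot: [0.184, 0.983, -0.0, 0.0]
ft_force: [-1.6, 0.0, 14.1]
grip_width: 0.0003
grip_force: 6.9
```

Request:
jog_arm --motion '[0,0,-0.2,0,0,0,1,0,0,-0.6,0,0,0,1,0,0,-0.7,0,0,0,1,0,0,0,0,0,0,1]'

```text
time: 9.12
position: [0.5505, -0.0229, 0.1486]
tool_rot: [0.184, 0.983, -0.0, 0.003]
ft_force: [0.4, 0.2, -0.1]
grip_width: 0.0005
grip_force: 0.0
```

```bash
python3 -c "
from h import *
print(go([.562,-.107,.120]),robot.get_obs()['position'])"
```

```text
[-1.023 -1.858  0.718] [ 0.55054854 -0.02286624  0.14857872]
```

Request:
jog_arm --motion '[-0.26,-0.46,0,0,0,0,1,-0.26,-0.47,0,0,0,0,1,-0.26,-0.46,0,0,0,0,1,-0.26,-0.47,0,0,0,0,1,0,0,0.3,0,0,0,1,0,0,0.3,0,0,0,1,0,0,0.1,0,0,0,1,0,0,0,0,0,0,1]'

```text
time: 10.12
position: [0.5603, -0.106, 0.1181]
tool_rot: [0.183, 0.983, 0.0, -0.001]
ft_force: [-0.0, 0.3, 0.4]
grip_width: 0.0004
grip_force: 0.0
```

```bash
python3 -c "
from h import *
print(go([.562,-.107,.113]),robot.get_obs()['position'])"
```

```text
[-0.048 -0.008  0.127] [ 0.56031106 -0.10602128  0.11807838]
```

Request:
jog_arm --motion '[-0.04,0,0.05,0,0,0,1,0,0,0.04,0,0,0,1,0,0,0.04,0,0,0,1,0,0,0.04,0,0,0,1]'

```text
time: 10.62
position: [0.5625, -0.1075, 0.1123]
tool_rot: [0.184, 0.983, 0.0, 0.0]
ft_force: [-1.1, 1.3, 3.4]
grip_width: 0.0005
grip_force: 1.8
```

Request:
jog_arm --motion '[0,0,0.04,0,0,0,1]'

```text
time: 10.75
position: [0.5625, -0.1075, 0.1107]
tool_rot: [0.184, 0.983, 0.0, 0.0]
ft_force: [-0.5, 0.3, 4.0]
grip_width: 0.0006
grip_force: 1.9
```

Request:
jog_arm --motion '[0,0,0.03,0,0,0,1]'

```text
time: 10.88
position: [0.5624, -0.1075, 0.1094]
tool_rot: [0.184, 0.983, 0.0, 0.0]
ft_force: [-1.6, 1.8, 7.7]
grip_width: 0.0004
grip_force: 4.4
```

Request:
jog_arm --motion '[0,0,0.01,0,0,0,1]'

```text
time: 11.0
position: [0.5625, -0.1075, 0.1094]
tool_rot: [0.184, 0.983, -0.0, 0.0]
ft_force: [-1.2, 1.0, 7.4]
grip_width: 0.0001
grip_force: 4.3
```

Request:
jog_arm --motion '[0,0,-0.2,0,0,0,1,0,0,-0.6,0,0,0,1,0,0,-0.9,0,0,0,1,0,0,-0.9,0,0,0,1,0,0,0,0,0,0,1,0,0,0,0,0,0,1,0,0,0,0,0,0,1]'

```text
time: 11.88
position: [0.5613, -0.1072, 0.2113]
tool_rot: [0.184, 0.983, 0.0, -0.002]
ft_force: [0.8, -0.2, 0.8]
grip_width: 0.0005
grip_force: 0.0
```

```bash
python3 -c "
from h import *
im=robot.camera('scene');cv2.imwrite('pics/c3.png',cv2.resize(im[140:240,220:440],None,fx=3.6,fy=3.6,interpolation=cv2.INTER_CUBIC))"
```

```text
(no output)
```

View pics/c3.png

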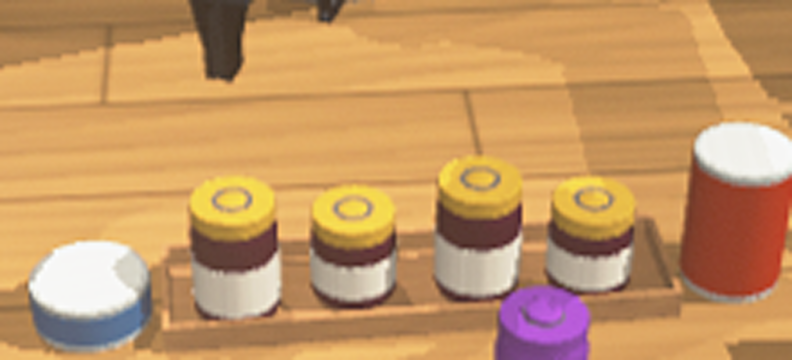

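All four buttons, at crop pixels (232,199), (352,208), (480,178) and (593,199), are flat. The jars are in place and the gripper is clear.

```bash
python3 -c "
from rig import robot
print(robot.hand_in())"
```

```text
the job is handed in; nothing more can be done
None
```

I pressed all four jar buttons fully down, in order from the tall can's end. The last picture shows them flat with the jars in place, and I handed the job in at about 12 s of the 51 s limit; the hand-in gave no verdict.

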